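# Refill the round socket caddy and close it

### The job

Complete the round socket caddy: stand the three loose wrench sockets in its empty pockets strictly in number order, the yellow one in pocket one, then the red one in pocket three, then the blue one in pocket five, letting go of each before the next goes in. Then put the brown cover on the caddy so that its lip drops inside and it lies seated and level all round the rim. Set things down rather than dropping them, leave the two sockets that are already in the caddy in their pockets, and do not shove or tip the oil bottle, the carton or the screw tub.

Things in the scene. Friction and masses are not known exactly. Their poses are not given: they have to be found in the camera images.
- caddy: round grey open tub fixed to the bench: 168 mm outside, 74 mm tall, wall 4 mm, floor 6 mm. Origin: centre of its underside. Inside, five pocket cups 16 mm tall (above the tub floor), outer diameter bore + 5 mm, centred 45 mm from the axis every 72 degrees: pocket one on +x, the rest counter-clockwise from above. White dots on the tub floor and outer wall beside each pocket give its number.
- pocket1 (a point): pocket one, yellow cup with one white dot: centre of the pocket's floor, 6 mm above the bench. Bore 30 mm, depth 16 mm; axes as the caddy's.
- pocket2 (a point): pocket two, white cup with two white dots: centre of the pocket's floor, 6 mm above the bench. Bore 34 mm, depth 16 mm; axes as the caddy's.
- pocket3 (a point): pocket three, red cup with three white dots: centre of the pocket's floor, 6 mm above the bench. Bore 38 mm, depth 16 mm; axes as the caddy's.
- pocket4 (a point): pocket four, black cup with four white dots: centre of the pocket's floor, 6 mm above the bench. Bore 42 mm, depth 16 mm; axes as the caddy's.
- pocket5 (a point): pocket five, blue cup with five white dots: centre of the pocket's floor, 6 mm above the bench. Bore 46 mm, depth 16 mm; axes as the caddy's.
- rim (a point): centre of the caddy's mouth at rim height, 74 mm above the bench
- socket1: steel wrench socket, solid cylinder 18 mm diameter, 50 mm tall, yellow band and top; stands loose on the bench at the start; belongs in pocket one. Origin: centre of its underside, z up.
- socket2: steel wrench socket, solid cylinder 22 mm diameter, 53 mm tall, white band and top; already standing in pocket two; leave it there. Origin: centre of its underside, z up.
- socket3: steel wrench socket, solid cylinder 26 mm diameter, 56 mm tall, red band and top; stands loose on the bench at the start; belongs in pocket three. Origin: centre of its underside, z up.
- socket4: steel wrench socket, solid cylinder 30 mm diameter, 59 mm tall, black band and top; already standing in pocket four; leave it there. Origin: centre of its underside, z up.
- socket5: steel wrench socket, solid cylinder 34 mm diameter, 62 mm tall, blue band and top; stands loose on the bench at the start; belongs in pocket five. Origin: centre of its underside, z up.
- cover: loose round brown cover lying on the bench, knob up: disc 180 mm diameter and 5 mm thick; below it a locating lip, a ring of 148 mm outer diameter and 8 mm deep, which goes inside the caddy's rim; on top an orange knob, 26 mm diameter, 34 mm tall. Origin: centre of the lip's underside; disc underside 8 mm, disc top 13 mm, knob top 47 mm above it.
- cover_seat (a point): centre of the cover disc's underside (the face that rests on the rim)
- knob_top (a point): centre of the top of the cover's orange knob
- oilcan: bystander: blue upright bottle, 50 mm diameter, 130 mm tall, red cap. Origin: centre of its underside.
- carton: bystander: plain white carton 50 x 45 x 70 mm tall. Origin: centre of its underside.
- screwtub: bystander: open blue tub of screws, 62 mm diameter, 40 mm tall. Origin: centre of its underside.

How it is judged:
By the outcome, as a careful person would: the job done as asked, in the order asked, and still so for the second after the job is handed in, with the robot touching nothing.
It also fails if it takes over 72 s, if anything falls off the work surface, if the arm or the gripper's body presses on something with over 40 N, if the wrist force passes 120 N, or if a joint passes its speed limit or range.

### The arm

A 6-joint arm with a two-finger parallel gripper is mounted at the origin on the work surface. World frame = base frame: x ahead of the robot, y to its left, z up, the work surface at z = 0. Lengths are in m, angles in rad, forces in N, time in s.
With the tool pointing down it reaches from about 0.35 to 0.925 m from the base axis. Payload 6.4 kg.
Tool frame: the origin (TCP) lies at the very end of the fingers, on their centre line; the grasp point (between the pads) lies 19 mm behind it; z points along the fingers, y is the line along which they close (so a half turn about z gives the same grasp; the last joint's range is limited). The gripper opens to 85 mm and grips with 20 to 120 N. Pads are 22 mm wide; open, the fingers measure 114 mm over their backs; the gripper's body (76 mm by 85 mm) begins 54 mm behind the grasp point. The pads swing forward as they close: fully open they stand 13 mm farther back than shut.
Start: joints at [-1.38, 0.245, 1.558, -0, 1.339, -0.174], TCP at [0.232, -0.607, 0.231] pointing down, gripper open.
Joint ranges: [-3.13, 3.13], [-1.02, 2.26], [0.13, 2.54], [-0.95, 4.09], [0.21, 2.88], [-2.74, 2.74]. Speed limits (rad/s): [2.57, 2.57, 3.14, 3.14, 3.14, 3.14].

### API

Orientations are given as a unit quaternion [x, y, z, w].
In Python, from plant import read_state, camera, job_done gives the robot as it stands.
- The arm moves only by the tool apply_moves, never from a script. Its argument "series" is text: rows parted by semicolons, each of 7 numbers parted by spaces: the shift along the tool's x, y, z in cm, then the turn, a rotation vector about the tool's x, y, z in rad, then the closure, from 0 (fully open) to 1 (shut). A call has 1 to 20 rows; each row is the pose to reach, as a shift and turn from the pose commanded when the call began, along the tool's axes at that moment; what a row does not reach only later rows make up. A row lasts 1/12 s, in which the tool goes at most 41.7 mm and 7.16 degrees, less where a joint would pass 70% of its speed; a pose out of reach is approached as far as the arm can. A call with a gripper value outside its range is refused whole. The fingers move at their own pace and stop on an object; the grip force is fixed at half the most. Time passes only in rows, so rows that repeat a pose let the fingers close. It gives the time, the measured TCP pose, the force, the opening and the grip force at its end, in the units of the state.
- read_state(): the state, without advancing time (a new reading comes with each control period).
- camera(name): name is "scene" or "top"; returns a dict with "frame" (400x640x3 uint8, red, green, blue), "depth" (400x640 float32, m along the optical axis (not along the pixel's ray), 0 where there is no reading), "mtx" (3x3 intrinsics, pixels), "dist_coeffs" ([k1, k2, p1, p2, k3] as OpenCV has them; the pictures are not rectified), "origin" and "orientation" of the camera in the world. Camera axes: x right, y down, z forward; pixel columns grow to the right and rows downward; lengths in m; the calibration is good to about 2 mm. A picture is of the moment at which its call begins.
- job_done(): hands the job in; it is judged then, once.
The state is a dict: "clock": time; "joint_positions": joint angles; "qvel": joint speeds; "tau": joint torques, N m; "position": TCP position; "tool_rot": TCP orientation; "ft_force": force on the tool from outside, world axes, zero at the start; "ft_torque": the same for the moment, N m; "finger_gap": finger opening in m; "finger_force": force on a finger pad.
Only numpy, scipy, OpenCV 4.12 (cv2) and the standard library are available. Lean on these libraries where they do the work, as an engineer would, in place of code of your own. Each camera call takes 0.05 s, during which the arm holds its last target. There are 200 camera calls.

## Working session

There is one attempt and no reset: what is moved stays moved. The work goes in short steps, Python scripts to look and compute and a tool call to move; the robot and the scene stay as the last step left them, time stands still between calls to the robot, and variables do not carry over. Pictures are saved under pics/ and viewed, at most 10 in all, crops included, and the job is handed in when it is done.

Besides the shell and the picture viewer there is one more tool, called as a command line: name --argument value ..., lists and objects as JSON in quotes. apply_moves: Moves the arm, as the interface text tells. Its arguments: {"type":"object","properties":{"series":{"type":"string"}},"required":["series"]}

```bash
mkdir -p pics; ls
python3 - <<'E'
from plant import *
import cv2,numpy as np,pickle
s=read_state();print(s)
d={}
for n in("scene","top"):
    c=camera(n);d[n]=c;cv2.imwrite(f"pics/{n}0.png",c["frame"][:,:,::-1]);print(n,c["mtx"],c["dist_coeffs"],c["origin"],c["orientation"])
pickle.dump(d,open("c0.pkl","wb"))
E
```

```text
pics
{'clock': 0.0, 'joint_positions': array([-1.38013109e+00,  2.45820261e-01,  1.55900480e+00, -1.55143288e-06,
        1.33871781e+00, -1.74108626e-01]), 'qvel': array([-0.00027983, -0.0023586 , -0.00021037, -0.00114556, -0.00018556,
        0.00159403]), 'tau': array([-9.01010771e-04, -4.29495978e+01, -3.26136446e+01, -2.37922941e-04,
        5.35191677e-03, -5.17737234e-06]), 'position': array([ 0.23177227, -0.6066766 ,  0.23018133]), 'tool_rot': array([ 9.83413059e-01,  1.81377518e-01, -8.82686440e-06, -9.75067794e-04]), 'ft_force': array([ 0.10751287, -0.5539081 ,  0.46658311]), 'ft_torque': array([ 0.01453234, -0.00308605,  0.04286212]), 'finger_force': 0.0, 'finger_gap': 0.08539455378120527}
scene [[474.12459227   0.         320.06045556]
 [  0.         474.12459227 201.93061473]
 [  0.           0.           1.        ]] [-0.13912582  0.          0.          0.          0.        ] [ 1.17485251 -0.17495892  0.97695609] [ 0.7618583   0.57225588 -0.18940419 -0.23711009]
top [[477.50617586   0.         317.58498906]
 [  0.         477.50617586 201.05989645]
 [  0.           0.           1.        ]] [0.03542074 0.         0.         0.         0.        ] [ 0.46882001 -0.01034159  1.0486924 ] [ 0.71559858 -0.69622471  0.03712818 -0.04255969]
```

View pics/top0.png

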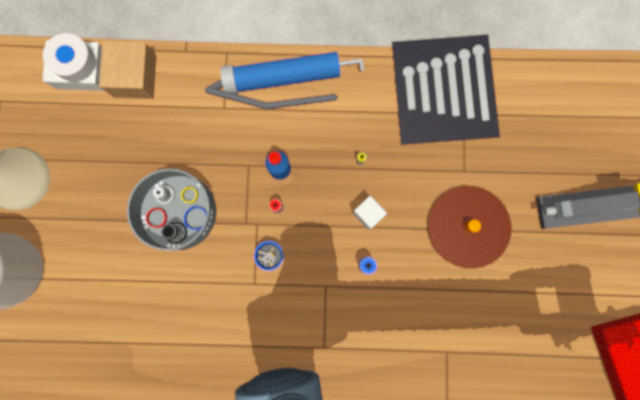

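View pics/scene0.png

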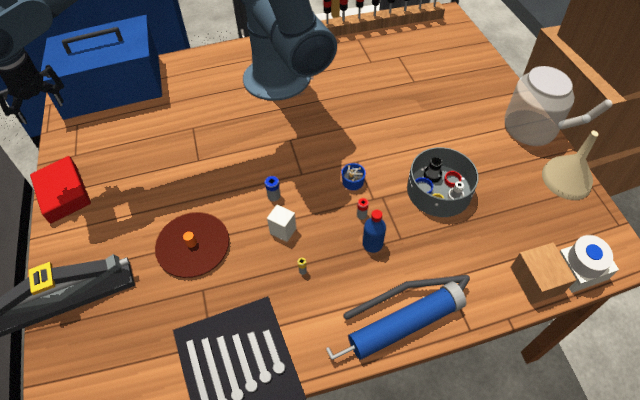

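The top view shows the caddy at about (171,209), the yellow socket at (361,157), the red at (276,205), the blue at (368,265) and the knob at (474,226). The bottle stands at (277,165), the carton at (370,211) and the screw tub at (268,255). The scene view shows the same things: caddy at about (442,180), yellow (302,262), red (363,204), blue (272,183), knob (188,239). I'll enlarge both views to read them more closely.

Run:
```python
import cv2,pickle
d=pickle.load(open("c0.pkl","rb"))
def crop(n,x,y,w,h,k,f): cv2.imwrite(f,cv2.resize(d[n]["frame"][y:y+h,x:x+w,::-1],None,fx=k,fy=k,interpolation=cv2.INTER_CUBIC))
crop("top",120,140,265,150,3,"pics/t1.png")
crop("scene",240,140,250,150,3,"pics/s1.png")
```

```text
(no output)
```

View pics/t1.png

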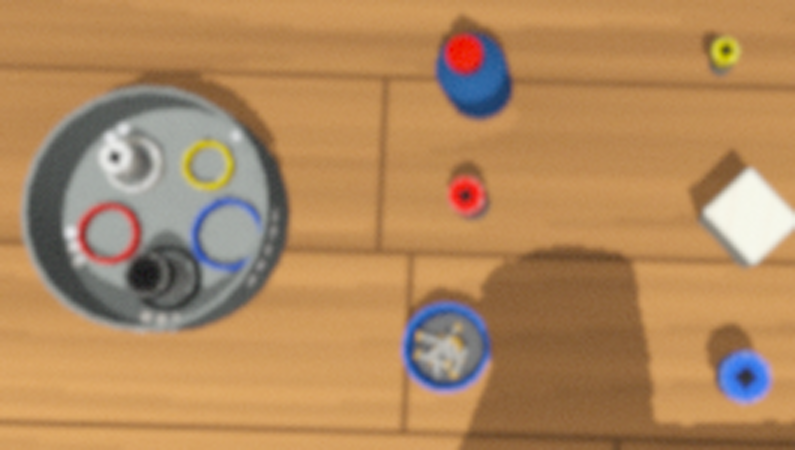

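View pics/s1.png

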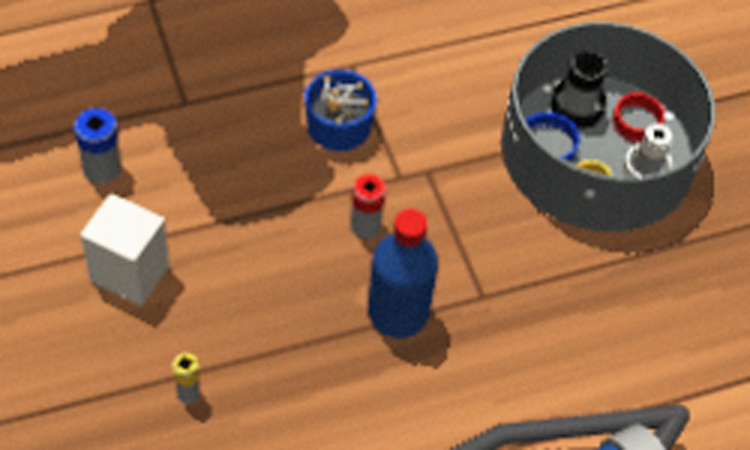

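The crops give these positions (crop pixels). Top view: yellow (725,50), red (466,195), blue (745,376), and pocket rings yellow (208,165), red (110,233), blue (227,235). Scene view: yellow (186,363), red (369,186), blue (96,124), red ring (640,116). The bottle is close to the red socket, to its left (+x side). Next I'll triangulate these and check them against depth.

```bash
cat > h.py <<'E'
import numpy as np,cv2
from scipy.spatial.transform import Rotation as R
def ray(c,uv):
    p=cv2.undistortPoints(np.array(uv,float).reshape(-1,1,2),c["mtx"],np.array(c["dist_coeffs"])).reshape(-1,2)
    return R.from_quat(c["orientation"]).apply(np.c_[p,np.ones(len(p))])
def atz(c,uv,z):
    r=ray(c,uv);return c["origin"]+r*((z-c["origin"][2])/r[:,2])[:,None]
def tri(c1,u1,c2,u2):
    a,b=ray(c1,[u1])[0],ray(c2,[u2])[0];o1,o2=c1["origin"],c2["origin"]
    t=np.linalg.lstsq(np.c_[a,-b],o2-o1,rcond=None)[0]
    p,q=o1+a*t[0],o2+b*t[1];return (p+q)/2,np.linalg.norm(p-q)
def cloud(c):
    v,u=np.mgrid[:400,:640];r=ray(c,np.c_[u.ravel(),v.ravel()])
    return (c["origin"]+r*c["depth"].reshape(-1,1)).reshape(400,640,3)
def circ(P):
    A=np.c_[2*P[:,:2],np.ones(len(P))];s=np.linalg.lstsq(A,(P[:,:2]**2).sum(1),rcond=None)[0]
    return s[:2],np.sqrt(s[2]+s[:2]@s[:2])
E
python3 - <<'E'
import pickle;from h import *
np.set_printoptions(precision=4,suppress=True)
d=pickle.load(open("c0.pkl","rb"));T,S=d["top"],d["scene"]
ct=lambda x,y:(x/3-.33+120,y/3-.33+140)
cs=lambda x,y:(x/3-.33+240,y/3-.33+140)
for n,a,b,z in[("yel",ct(725,50),cs(186,363),.05),("red",ct(466,195),cs(369,186),.056),("blu",ct(745,376),cs(96,124),.062),
 ("ringR",ct(110,233),cs(640,116),.022),("ringB",ct(227,235),cs(549,138),.022),("knob",(474,226),(188,236),.06),("cap",ct(464,52),cs(410,221),.13),("carton",ct(750,216),cs(124,224),.07)]:
    p,e=tri(T,a,S,b);print(n,p,"gap",round(e,4),"top@z",atz(T,[a],z)[0,:2],"scn@z",atz(S,[b],z)[0,:2])
print("ringY",atz(T,[ct(208,165)],.022),"tub",atz(T,[ct(447,346)],.04),atz(S,[cs(341,96)],.04))
for n,c in d.items():
    P=cloud(c)
    o=atz(T,[ct(155,208)],.074)[0,:2]
    rr=np.hypot(*(P[...,:2]-o).transpose(2,0,1))
    m=(rr<.1)&(rr>.07)&(abs(P[...,2]-.074)<.004);print(n,"rim",o,circ(P[m]),m.sum(),np.median(P[m][:,2]))
    k=atz(T,[(470,226)],.013)[0,:2];rr=np.hypot(*(P[...,:2]-k).transpose(2,0,1))
    m=(rr<.11)&(P[...,2]>.008)&(P[...,2]<.02);print("disc",P[m].mean(0),m.sum(),2*np.sqrt(np.ptp(P[m][:,0])*np.ptp(P[m][:,1]))/2)
    m=(rr<.04)&(P[...,2]>.04);print("knob",P[m].mean(0),m.sum(),np.median(P[m][:,2]))
    for nm,a,z in[("yel",ct(725,50),.05),("red",ct(466,195),.056),("blu",ct(745,376),.062)]:
        o=atz(T,[a],z)[0,:2];rr=np.hypot(*(P[...,:2]-o).transpose(2,0,1))
        m=(rr<.03)&(abs(P[...,2]-z)<.006);print(nm,P[m].mean(0),m.sum())
E
```

```text
yel [ 0.6799 -0.0923  0.0493] gap 0.0018 top@z [ 0.6799 -0.0914] scn@z [ 0.68   -0.0932]
red [0.5709 0.0867 0.0558] gap 0.002 top@z [0.5711 0.0877] scn@z [0.5709 0.0856]
blu [ 0.4515 -0.1087  0.0605] gap 0.0013 top@z [ 0.4517 -0.1079] scn@z [ 0.4525 -0.1094]
ringR [0.5407 0.347  0.0149] gap 0.0009 top@z [0.5403 0.345 ] scn@z [0.5453 0.3426]
ringB [0.5412 0.2615 0.0162] gap 0.0027 top@z [0.5411 0.2613] scn@z [0.5449 0.2575]
knob [ 0.5389 -0.3315  0.0414] gap 0.0018 top@z [ 0.5377 -0.3246] scn@z [ 0.5512 -0.3292]
cap [0.6569 0.0841 0.1297] gap 0.0022 top@z [0.6572 0.0852] scn@z [0.657 0.083]
carton [ 0.5604 -0.1096  0.0697] gap 0.0014 top@z [ 0.5605 -0.1089] scn@z [ 0.5604 -0.1103]
ringY [[0.5913 0.2779 0.022 ]] tub [[0.4663 0.0985 0.04  ]] [[0.4653 0.0976 0.04  ]]
scene rim [0.5546 0.2976] (array([0.5556, 0.3022]), np.float64(0.0812563033621765)) 316 0.07255040976334626
disc [ 0.5448 -0.3311  0.0128] 3579 0.18020754237734807
knob [ 0.5425 -0.3316  0.0461] 96 0.046505807138712274
yel [ 0.681  -0.0932  0.0492] 55
red [0.5726 0.0849 0.0557] 85
blu [ 0.4538 -0.1099  0.062 ] 139
top rim [0.5546 0.2976] (array([0.5547, 0.3042]), np.float64(0.0820678768275507)) 559 0.07434331982108533
disc [ 0.5385 -0.3283  0.0133] 5286 0.17825480620568143
knob [ 0.5393 -0.329   0.0466] 123 0.04678776480917479
yel [ 0.678  -0.0911  0.0506] 63
red [0.5694 0.0876 0.0569] 130
blu [ 0.4502 -0.1076  0.0629] 228
```

```bash
cat > go.py <<'E'
import sys;from plant import read_state;from h import *
# usage: go.py x y z yaw_x_deg -> shift (cm) and turn (rad) in tool axes, plus a row-count hint
x,y,z,w=map(float,sys.argv[1:5]);s=read_state();r=R.from_quat(s["tool_rot"])
a=np.radians(w)/2;g=R.from_quat([np.cos(a),np.sin(a),0,0])
d=np.array([x,y,z])-s["position"];v=(r.inv()*g).as_rotvec()
print("t",round(float(s["clock"]),2),"shift",np.round(r.inv().apply(d)*100,2),"turn",np.round(v,3),"rows>",round(max(np.linalg.norm(d)/.0417,np.degrees(np.linalg.norm(v))/7.16),1),"gap",round(float(s["finger_gap"]),4),"pos",np.round(s["position"],4))
E
python3 go.py .6795 -.092 .15 145
```

```text
t 0.1 shift [ 60.19 -32.1    8.1 ] turn [-1.000e-03 -2.000e-03 -2.166e+00] rows> 17.3 gap 0.0854 pos [ 0.2318 -0.6067  0.2303]
```

apply_moves --series "60.2 -32.1 8.1 0 -0.002 -2.166 0.4;60.2 -32.1 8.1 0 -0.002 -2.166 0.4;60.2 -32.1 8.1 0 -0.002 -2.166 0.4;60.2 -32.1 8.1 0 -0.002 -2.166 0.4;60.2 -32.1 8.1 0 -0.002 -2.166 0.4;60.2 -32.1 8.1 0 -0.002 -2.166 0.4;60.2 -32.1 8.1 0 -0.002 -2.166 0.4;60.2 -32.1 8.1 0 -0.002 -2.166 0.4;60.2 -32.1 8.1 0 -0.002 -2.166 0.4;60.2 -32.1 8.1 0 -0.002 -2.166 0.4;60.2 -32.1 8.1 0 -0.002 -2.166 0.4;60.2 -32.1 8.1 0 -0.002 -2.166 0.4;60.2 -32.1 8.1 0 -0.002 -2.166 0.4;60.2 -32.1 8.1 0 -0.002 -2.166 0.4;60.2 -32.1 8.1 0 -0.002 -2.166 0.4;60.2 -32.1 8.1 0 -0.002 -2.166 0.4;60.2 -32.1 8.1 0 -0.002 -2.166 0.4;60.2 -32.1 8.1 0 -0.002 -2.166 0.4;60.2 -32.1 8.1 0 -0.002 -2.166 0.4;60.2 -32.1 8.1 0 -0.002 -2.166 0.4"

```text
clock: 1.77
position: [0.6794, -0.0924, 0.1497]
tool_rot: [0.301, 0.954, -0.001, -0.0]
ft_force: [0.6, 0.0, -0.4]
finger_gap: 0.0517
finger_force: 0.0
```

```bash
python3 go.py .6795 -.092 .023 145
```

```text
t 1.77 shift [1.000e-02 6.000e-02 1.267e+01] turn [-0.002 -0.    -0.001] rows> 3.0 gap 0.0517 pos [ 0.6794 -0.0924  0.1497]
```

apply_moves --series "0 0 3 0 0 0 0.4;0 0 6 0 0 0 0.4;0 0 9 0 0 0 0.4;0 0 11.5 0 0 0 0.4;0 0 12.6 0 0 0 0.4;0 0 12.7 0 0 0 0.4;0 0 12.7 0 0 0 1;0 0 12.7 0 0 0 1;0 0 12.7 0 0 0 1;0 0 12.7 0 0 0 1;0 0 12.7 0 0 0 1;0 0 12.7 0 0 0 1;0 0 12.7 0 0 0 1;0 0 12.5 0 0 0 1;0 0 11 0 0 0 1;0 0 8 0 0 0 1;0 0 4 0 0 0 1;0 0 0 0 0 0 1;0 0 -3 0 0 0 1;0 0 -5 0 0 0 1"

```text
clock: 3.43
position: [0.6811, -0.0927, 0.2063]
tool_rot: [0.301, 0.954, -0.001, 0.003]
ft_force: [0.7, 0.0, -0.8]
finger_gap: 0.016
finger_force: 58.6
```

```bash
python3 go.py .5918 .2766 .2 145
```

```text
t 3.43 shift [28.5  25.14  0.45] turn [0.001 0.007 0.   ] rows> 9.1 gap 0.016 pos [ 0.6811 -0.0927  0.2063]
```

apply_moves --series "1 1 0 0 0 0 1;4 3.5 0 0 0 0 1;7 6 0 0 0 0 1;10 8.8 0 0 0 0 1;13 11.4 0 0 0 0 1;16 14 0 0 0 0 1;19 16.7 0.4 0 0 0 1;22 19.4 0.4 0 0 0 1;25 22 0.4 0 0 0 1;27 23.8 0.4 0 0 0 1;28.2 24.8 0.4 0 0 0 1;28.5 25.1 0.4 0 0 0 1;28.5 25.1 0.4 0 0 0 1;28.5 25.1 0.4 0 0 0 1"

```text
clock: 4.6
position: [0.5904, 0.2755, 0.1953]
tool_rot: [0.301, 0.954, -0.001, -0.0]
ft_force: [-0.1, -0.4, -0.8]
finger_gap: 0.0162
finger_force: 58.6
```

```bash
python3 go.py .5918 .2766 .03 145
python3 - <<'E'
from plant import *;import cv2,numpy as np,pickle
c=camera("scene");pickle.dump(c,open("c1.pkl","wb"));cv2.imwrite("pics/s2.png",cv2.resize(c["frame"][30:230,330:590,::-1],None,fx=3,fy=3,interpolation=cv2.INTER_CUBIC))
E
```

```text
t 4.6 shift [-0.04  0.21 16.53] turn [-0.002  0.001 -0.001] rows> 4.0 gap 0.0162 pos [0.5904 0.2755 0.1953]
```

View pics/s2.png

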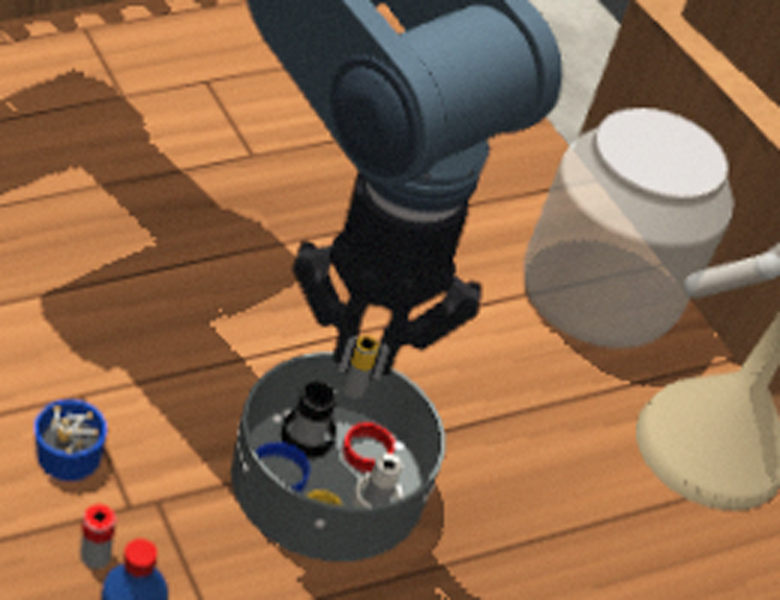

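The picture shows the yellow socket held upright at (366,355) over the caddy. The finger linkages spread wide, at (315,270) and (465,300). I'll check how low they reach against the rim.

Run:
```python
import pickle;from h import *;from plant import read_state
c=pickle.load(open("c1.pkl","rb"));s=read_state();P=cloud(c).reshape(-1,3);p=s["position"]
q=(P-p)@R.from_quat(s["tool_rot"]).as_matrix()
m=(c["depth"].ravel()>0)&(P[:,2]>.12)&(np.hypot(q[:,0],q[:,1])<.12);q=q[m]
for a in range(-85,90,10):
    k=abs(q[:,1]*1000-a)<5
    if k.any():print(a,k.sum(),"lowest above tip mm",np.percentile(-q[k,2]*1000,[1,5,20]).round(0))
k=(abs(q[:,1])<.008)&(-q[:,2]<.03);print(np.percentile(-q[k,2]*1000,[1,5]),q[k].mean(0))
```

```text
-85 336 lowest above tip mm [232. 238. 258.]
-75 382 lowest above tip mm [228. 233. 257.]
-65 448 lowest above tip mm [ 89.  96. 248.]
-55 537 lowest above tip mm [ 72.  86. 232.]
-45 575 lowest above tip mm [ 57.  70. 214.]
-35 735 lowest above tip mm [ 48.  56. 144.]
-25 802 lowest above tip mm [ 20.  52. 149.]
-15 846 lowest above tip mm [  9.  29. 128.]
-5 808 lowest above tip mm [-21.   1. 135.]
5 782 lowest above tip mm [-18.  10. 103.]
15 732 lowest above tip mm [  9.  30. 106.]
25 625 lowest above tip mm [ 43.  54. 141.]
35 486 lowest above tip mm [ 51.  56. 109.]
45 322 lowest above tip mm [57. 67. 88.]
55 238 lowest above tip mm [74. 82. 96.]
65 67 lowest above tip mm [89. 92. 97.]
[-26.71965432 -22.72719597] [-0.0042812  -0.0001665  -0.00546905]
```

apply_moves --series "0 0.2 1.5 0 0 0 1;0 0.2 4 0 0 0 1;0 0.2 7 0 0 0 1;0 0.2 10 0 0 0 1;0 0.2 12.5 0 0 0 1;0 0.2 14.5 0 0 0 1;0 0.2 15.8 0 0 0 1;0 0.2 16.3 0 0 0 1;0 0.2 16.6 0 0 0 1;0 0.2 16.6 0 0 0 1;0 0.2 16.6 0 0 0 1"

```text
clock: 5.57
position: [0.5917, 0.2768, 0.0321]
tool_rot: [0.301, 0.954, -0.002, -0.001]
ft_force: [-8.9, -4.2, 13.9]
finger_gap: 0.0166
finger_force: 60.3
```

```bash
python3 go.py .5918 .2766 .029 145
```

```text
t 5.57 shift [-0.02 -0.01  0.31] turn [-0.004  0.    -0.001] rows> 0.1 gap 0.0166 pos [0.5917 0.2768 0.0321]
```

apply_moves --series "0 0 -0.2 0 0 0 1;0 0 -0.2 0 0 0 1;0 0 -0.2 0 0 0 1;0 0 -0.2 0 0 0 1"

```text
clock: 5.9
position: [0.5922, 0.2776, 0.0322]
tool_rot: [0.301, 0.954, -0.001, 0.001]
ft_force: [0.0, -1.1, 3.7]
finger_gap: 0.0166
finger_force: 59.0
```

```bash
python3 go.py .5918 .2766 .03 145
python3 - <<'E'
from plant import *;import cv2
c=camera("scene");cv2.imwrite("pics/s3.png",cv2.resize(c["frame"][100:230,380:500,::-1],None,fx=4,fy=4,interpolation=cv2.INTER_CUBIC))
E
```

```text
t 5.9 shift [-0.03 -0.1   0.22] turn [-0.001  0.002 -0.   ] rows> 0.1 gap 0.0166 pos [0.5922 0.2776 0.0322]
```

View pics/s3.png

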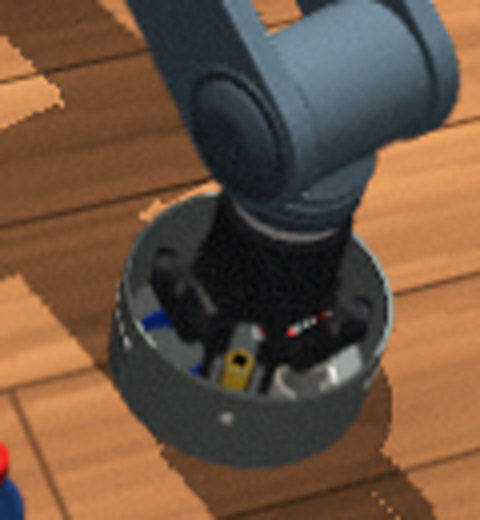

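The yellow socket stands upright inside the tub at (238,365), clear of the white one, and the force is nearly zero, so it is resting. I'll release it and rise.

apply_moves --series "0 0 -0.2 0 0 0 0.7;0 0 -0.2 0 0 0 0.7;0 0 -0.2 0 0 0 0.65;0 0 -0.2 0 0 0 0.65;0 0 -0.3 0 0 0 0.65;0 0 -1 0 0 0 0.65;0 0 -2.5 0 0 0 0.65;0 0 -5 0 0 0 0.65;0 0 -9 0 0 0 0.65;0 0 -13 0 0 0 0.65;0 0 -17 0 0 0 0.6;0 0 -18 0 0 0 0.6;0 0 -18 0 0 0 0.6"

```text
clock: 7.03
position: [0.5943, 0.2792, 0.2193]
tool_rot: [0.301, 0.954, 0.002, 0.005]
ft_force: [0.8, 0.5, 0.3]
finger_gap: 0.0342
finger_force: 0.0
```

```bash
python3 go.py .571 .0865 .2 90
```

```text
t 7.03 shift [ -9.13 -17.13   1.87] turn [0.011 0.004 0.96 ] rows> 7.7 gap 0.0342 pos [0.5943 0.2792 0.2193]
```

apply_moves --series "-9.1 -17.1 1.9 0 0 0.96 0.4;-9.1 -17.1 1.9 0 0 0.96 0.4;-9.1 -17.1 1.9 0 0 0.96 0.4;-9.1 -17.1 1.9 0 0 0.96 0.4;-9.1 -17.1 1.9 0 0 0.96 0.4;-9.1 -17.1 1.9 0 0 0.96 0.4;-9.1 -17.1 1.9 0 0 0.96 0.4;-9.1 -17.1 1.9 0 0 0.96 0.4;-9.1 -17.1 1.9 0 0 0.96 0.4;-9.1 -17.1 1.9 0 0 0.96 0.4;-9.1 -17.1 1.9 0 0 0.96 0.4;-9.1 -17.1 1.9 0 0 0.96 0.4"

```text
clock: 8.03
position: [0.5677, 0.0861, 0.1927]
tool_rot: [0.707, 0.708, -0.001, 0.0]
ft_force: [1.5, -0.5, 0.2]
finger_gap: 0.0513
finger_force: 0.0
```

```bash
python3 go.py .571 .0865 .025 90;  python3 - <<'E'
from plant import *;from h import *;np.set_printoptions(precision=4,suppress=True)
for n in("top","scene"):
    c=camera(n);P=cloud(c);f=c["frame"].astype(int)
    cv2.imwrite(f"pics/{n}_4.png",cv2.resize(c["frame"][130:290,120:300,::-1] if n=="top" else c["frame"][130:230,390:490,::-1],None,fx=4 if n=="top" else 5,fy=4 if n=="top" else 5,interpolation=cv2.INTER_CUBIC))
    rr=np.hypot(P[...,0]-.555,P[...,1]-.3025)
    m=(rr<.07)&(f[...,0]>130)&(f[...,2]<90)&(f[...,1]>110)
    for lo,hi in((.015,.03),(.045,.065)):
        k=m&(P[...,2]>lo)&(P[...,2]<hi);print(n,lo,k.sum(),P[k].mean(0) if k.any() else "")
E
```

```text
t 8.03 shift [ 0.07  0.35 16.77] turn [-0.001  0.002  0.002] rows> 4.0 gap 0.0513 pos [0.5677 0.0861 0.1927]
top 0.015 10 [0.595  0.286  0.0222]
top 0.045 42 [0.5884 0.2784 0.057 ]
scene 0.015 4 [0.583  0.2837 0.0195]
scene 0.045 23 [0.5927 0.2757 0.0544]
```

The yellow socket's top is at z≈0.056 (6+50 mm), at (0.5905, 0.277), so it is seated in pocket one. The wide linkages could reach the bottle at this yaw, so I'll turn to 165° before going down.

```bash
python3 go.py .571 .0865 .15 165
```

```text
t 8.13 shift [0.05 0.32 4.29] turn [-1.000e-03  1.000e-03 -1.308e+00] rows> 10.5 gap 0.0512 pos [0.5678 0.0861 0.1929]
```

apply_moves --series "0.05 0.3 1 0 0 -1.308 0.4;0.05 0.3 1 0 0 -1.308 0.4;0.05 0.3 1 0 0 -1.308 0.4;0.05 0.3 1 0 0 -1.308 0.4;0.05 0.3 1 0 0 -1.308 0.4;0.05 0.3 2 0 0 -1.308 0.4;0.05 0.3 2 0 0 -1.308 0.4;0.05 0.3 2 0 0 -1.308 0.4;0.05 0.3 3 0 0 -1.308 0.4;0.05 0.3 4 0 0 -1.308 0.4;0.05 0.3 4.3 0 0 -1.308 0.4;0.05 0.3 4.3 0 0 -1.308 0.4;0.05 0.3 4.3 0 0 -1.308 0.4;0.05 0.3 4.3 0 0 -1.308 0.4"

```text
clock: 9.3
position: [0.5712, 0.0864, 0.1505]
tool_rot: [0.132, 0.991, -0.001, 0.0]
ft_force: [-0.2, -0.8, -1.2]
finger_gap: 0.051
finger_force: 0.0
```

```bash
python3 go.py .571 .0865 .025 165
```

```text
t 9.3 shift [ 0.04  0.02 12.55] turn [-0.001  0.001 -0.002] rows> 3.0 gap 0.051 pos [0.5712 0.0864 0.1505]
```

apply_moves --series "0 0 2 0 0 0 0.4;0 0 5 0 0 0 0.4;0 0 8 0 0 0 0.4;0 0 10.5 0 0 0 0.4;0 0 12 0 0 0 0.4;0 0 12.5 0 0 0 0.4;0 0 12.5 0 0 0 0.4;0 0 12.5 0 0 0 1;0 0 12.5 0 0 0 1;0 0 12.5 0 0 0 1;0 0 12.5 0 0 0 1;0 0 12.5 0 0 0 1;0 0 12.5 0 0 0 1"

```text
clock: 10.38
position: [0.5724, 0.086, 0.027]
tool_rot: [0.131, 0.991, -0.001, 0.002]
ft_force: [-1.6, 1.1, 6.9]
finger_gap: 0.0249
finger_force: 59.1
```

apply_moves --series "0 0 -0.2 0 0 0 1;0 0 -1 0 0 0 1;0 0 -3 0 0 0 1;0 0 -6 0 0 0 1;0 0 -9 0 0 0 1;0 0 -12 0 0 0 1;0 0 -15 0 0 0 1;0 0 -17 0 0 0 1;0 0 -17.5 0 0 0 1;0 0 -17.5 0 0 0 1;0 0 -17.5 0 0 0 1"

```text
clock: 11.3
position: [0.5701, 0.0865, 0.1988]
tool_rot: [0.131, 0.991, -0.001, -0.001]
ft_force: [0.1, 0.2, -1.5]
finger_gap: 0.025
finger_force: 59.0
```

```bash
python3 go.py .5405 .3451 .2 109
```

```text
t 11.3 shift [ 9.57 24.21 -0.15] turn [-0.003 -0.     0.976] rows> 7.8 gap 0.025 pos [0.5701 0.0865 0.1988]
```

apply_moves --series "0.4 1 0 0 0 0.08 1;1.2 3 0 0 0 0.18 1;2.2 5.5 0 0 0 0.28 1;3.2 8 0 0 0 0.38 1;4.2 10.5 0 0 0 0.48 1;5.2 13 0 0 0 0.58 1;6.2 15.6 0 0 0 0.68 1;7.2 18.2 0 0 0 0.78 1;8.2 20.7 0 0 0 0.87 1;9 22.8 0 0 0 0.94 1;9.4 23.9 0 0 0 0.97 1;9.6 24.2 0 0 0 0.976 1;9.6 24.2 0 0 0 0.976 1;9.6 24.2 0 0 0 0.976 1;9.6 24.2 0 0 0 0.976 1"

```text
clock: 12.55
position: [0.5409, 0.344, 0.1987]
tool_rot: [0.581, 0.814, -0.001, 0.0]
ft_force: [0.2, 0.4, -0.4]
finger_gap: 0.0248
finger_force: 59.0
```

```bash
python3 go.py .5405 .3451 .033 109
```

```text
t 12.55 shift [ 0.15  0.04 16.57] turn [-0.002  0.002 -0.   ] rows> 4.0 gap 0.0248 pos [0.5409 0.344  0.1987]
```

apply_moves --series "0.1 0 1.5 0 0 0 1;0.1 0 4 0 0 0 1;0.1 0 7 0 0 0 1;0.1 0 10 0 0 0 1;0.1 0 12.5 0 0 0 1;0.1 0 14.5 0 0 0 1;0.1 0 15.6 0 0 0 1;0.1 0 16.1 0 0 0 1;0.1 0 16.4 0 0 0 1;0.1 0 16.5 0 0 0 1;0.1 0 16.5 0 0 0 1;0.1 0 16.5 0 0 0 1"

```text
clock: 13.55
position: [0.5417, 0.3461, 0.0361]
tool_rot: [0.581, 0.814, 0.0, 0.001]
ft_force: [0.6, 0.0, -0.4]
finger_gap: 0.0249
finger_force: 59.0
```

```bash
python3 go.py .5405 .3451 .033 109; python3 -c "from plant import *;s=read_state();print(s['ft_force'],s['ft_torque'])"
```

```text
t 13.55 shift [-0.06 -0.15  0.31] turn [0.002 0.001 0.   ] rows> 0.1 gap 0.0249 pos [0.5417 0.3461 0.0361]
[ 0.62558233  0.02392198 -0.43506935] [ 0.00854396  0.02064731 -0.01511537]
```

No contact yet. I'll lower it the last few millimetres.

apply_moves --series "0 0 0.1 0 0 0 1;0 0 0.2 0 0 0 1;0 0 0.3 0 0 0 1;0 0 0.3 0 0 0 1;0 0 0.3 0 0 0 1"

```text
clock: 13.97
position: [0.5413, 0.3461, 0.0331]
tool_rot: [0.58, 0.814, -0.0, 0.001]
ft_force: [-1.0, -0.1, 5.3]
finger_gap: 0.0249
finger_force: 59.4
```

apply_moves --series "0 0 0 0 0 0 0.55;0 0 0 0 0 0 0.55;0 0 0 0 0 0 0.55;0 0 0 0 0 0 0.55;0 0 -0.3 0 0 0 0.55;0 0 -1 0 0 0 0.55;0 0 -2.5 0 0 0 0.55;0 0 -5 0 0 0 0.55;0 0 -9 0 0 0 0.55;0 0 -13 0 0 0 0.55;0 0 -16 0 0 0 0.55;0 0 -17 0 0 0 0.3;0 0 -17 0 0 0 0.3;0 0 -17 0 0 0 0.3"

```text
clock: 15.13
position: [0.5407, 0.346, 0.2022]
tool_rot: [0.581, 0.814, -0.0, 0.001]
ft_force: [0.3, 0.2, -1.4]
finger_gap: 0.0601
finger_force: 0.0
```

```bash
python3 go.py .452 -.109 .2 73
```

```text
t 15.13 shift [-40.13 -23.21   0.27] turn [0.001 0.001 0.629] rows> 11.1 gap 0.0601 pos [0.5407 0.346  0.2022]
```

apply_moves --series "-40.1 -23.2 0.3 0 0 0.629 0.3;-40.1 -23.2 0.3 0 0 0.629 0.3;-40.1 -23.2 0.3 0 0 0.629 0.3;-40.1 -23.2 0.3 0 0 0.629 0.3;-40.1 -23.2 0.3 0 0 0.629 0.3;-40.1 -23.2 0.3 0 0 0.629 0.3;-40.1 -23.2 0.3 0 0 0.629 0.3;-40.1 -23.2 0.3 0 0 0.629 0.3;-40.1 -23.2 0.3 0 0 0.629 0.3;-40.1 -23.2 0.3 0 0 0.629 0.3;-40.1 -23.2 0.3 0 0 0.629 0.3;-40.1 -23.2 0.3 0 0 0.629 0.3;-40.1 -23.2 0.3 0 0 0.629 0.3;-40.1 -23.2 0.3 0 0 0.629 0.3;-40.1 -23.2 0.3 0 0 0.629 0.3;-40.1 -23.2 0.3 0 0 0.629 0.3"

```text
clock: 16.47
position: [0.452, -0.1072, 0.1987]
tool_rot: [0.803, 0.596, -0.001, -0.0]
ft_force: [-1.6, 0.1, -0.5]
finger_gap: 0.0595
finger_force: 0.0
```

```bash
python3 go.py .452 -.109 .028 73;  python3 - <<'E'
from plant import *;from h import *;np.set_printoptions(precision=4,suppress=True)
for n in("top","scene"):
    c=camera(n);P=cloud(c);f=c["frame"].astype(int)
    rr=np.hypot(P[...,0]-.555,P[...,1]-.3025)
    for nm,m,z in(("yel",(f[...,0]>130)&(f[...,2]<90)&(f[...,1]>110),.056),("red",(f[...,0]>130)&(f[...,2]<90)&(f[...,1]<90),.062)):
        k=m&(rr<.07)&(abs(P[...,2]-z)<.012);print(n,nm,k.sum(),P[k].mean(0) if k.any() else "")
E
```

```text
t 16.47 shift [-0.16  0.07 17.07] turn [-0.001  0.001  0.002] rows> 4.1 gap 0.0595 pos [ 0.452  -0.1072  0.1987]
top yel 61 [0.5883 0.2763 0.0557]
top red 113 [0.5399 0.3452 0.0621]
scene yel 23 [0.5933 0.2758 0.0545]
scene red 51 [0.5433 0.3465 0.0613]
```

The red top is at z≈0.062 and the yellow at ≈0.056, so both are seated. Next I'll pick the blue one.

apply_moves --series "-0.1 0.1 2 0 0 0 0.3;-0.1 0.1 5 0 0 0 0.3;-0.1 0.1 8.5 0 0 0 0.3;-0.1 0.1 12 0 0 0 0.3;-0.1 0.1 15 0 0 0 0.3;-0.1 0.1 16.5 0 0 0 0.3;-0.1 0.1 17 0 0 0 0.3;-0.1 0.1 17 0 0 0 0.3;-0.1 0.1 17 0 0 0 1;-0.1 0.1 17 0 0 0 1;-0.1 0.1 17 0 0 0 1;-0.1 0.1 17 0 0 0 1;-0.1 0.1 17 0 0 0 1;-0.1 0.1 17 0 0 0 1"

```text
clock: 17.73
position: [0.454, -0.1107, 0.0311]
tool_rot: [0.804, 0.595, 0.0, 0.002]
ft_force: [-2.2, 1.6, 6.7]
finger_gap: 0.0334
finger_force: 59.3
```

apply_moves --series "0 0 -0.2 0 0 0 1;0 0 -1 0 0 0 1;0 0 -3 0 0 0 1;0 0 -6 0 0 0 1;0 0 -9 0 0 0 1;0 0 -12 0 0 0 1;0 0 -15 0 0 0 1;0 0 -17 0 0 0 1;0 0 -17 0 0 0 1;0 0 -17 0 0 0 1;0 0 -17 0 0 0 1"

```text
clock: 18.65
position: [0.4518, -0.1095, 0.1979]
tool_rot: [0.804, 0.595, -0.001, -0.001]
ft_force: [-0.4, -0.4, -2.3]
finger_gap: 0.0331
finger_force: 59.8
```

```bash
python3 go.py .5417 .2595 .2 73
```

```text
t 18.65 shift [37.92 -2.2  -0.26] turn [-0.002  0.001 -0.   ] rows> 9.1 gap 0.0331 pos [ 0.4518 -0.1095  0.1979]
```

apply_moves --series "1 -0.1 0 0 0 0 1;3.5 -0.2 0 0 0 0 1;7 -0.4 0 0 0 0 1;10.5 -0.6 0 0 0 0 1;14 -0.8 0 0 0 0 1;17.5 -1 0 0 0 0 1;21 -1.2 0 0 0 0 1;24.5 -1.4 0 0 0 0 1;28 -1.6 0 0 0 0 1;31.5 -1.8 0 0 0 0 1;34.5 -2 0 0 0 0 1;36.7 -2.1 0 0 0 0 1;37.7 -2.2 0 0 0 0 1;37.9 -2.2 0 0 0 0 1;37.9 -2.2 0 0 0 0 1;37.9 -2.2 0 0 0 0 1;37.9 -2.2 0 0 0 0 1"

```text
clock: 20.07
position: [0.5424, 0.2577, 0.1984]
tool_rot: [0.804, 0.594, -0.001, 0.001]
ft_force: [0.1, 0.5, -1.6]
finger_gap: 0.033
finger_force: 59.7
```

```bash
python3 go.py .5417 .2595 .0365 73
```

```text
t 20.07 shift [ 0.19 -0.11 16.19] turn [-0.     0.002 -0.002] rows> 3.9 gap 0.033 pos [0.5424 0.2577 0.1984]
```

apply_moves --series "0.1 -0.1 1.5 0 0 0 1;0.1 -0.1 4 0 0 0 1;0.1 -0.1 7 0 0 0 1;0.1 -0.1 10 0 0 0 1;0.1 -0.1 12.5 0 0 0 1;0.1 -0.1 14.3 0 0 0 1;0.1 -0.1 15.3 0 0 0 1;0.1 -0.1 15.8 0 0 0 1;0.1 -0.1 16.1 0 0 0 1;0.1 -0.1 16.1 0 0 0 1;0.1 -0.1 16.1 0 0 0 1;0.1 -0.1 16.2 0 0 0 1;0.1 -0.1 16.2 0 0 0 1"

```text
clock: 21.15
position: [0.5426, 0.2601, 0.0378]
tool_rot: [0.804, 0.595, 0.0, 0.001]
ft_force: [0.1, -0.3, -1.7]
finger_gap: 0.0329
finger_force: 59.7
```

apply_moves --series "0 0 0.1 0 0 0 1;0 0 0.1 0 0 0 1;0 0 0.2 0 0 0 1;0 0 0.2 0 0 0 1;0 0 0.2 0 0 0 1"

```text
clock: 21.57
position: [0.5427, 0.2603, 0.0371]
tool_rot: [0.804, 0.595, -0.0, 0.001]
ft_force: [-5.4, -1.4, 11.2]
finger_gap: 0.0333
finger_force: 61.2
```

apply_moves --series "0 0 -0.1 0 0 0 1;0 0 -0.1 0 0 0 0.46;0 0 -0.1 0 0 0 0.46;0 0 -0.1 0 0 0 0.46;0 0 -0.1 0 0 0 0.46;0 0 -0.3 0 0 0 0.46;0 0 -1 0 0 0 0.46;0 0 -2.5 0 0 0 0.46;0 0 -5 0 0 0 0.46;0 0 -9 0 0 0 0.46;0 0 -13 0 0 0 0.46;0 0 -16.5 0 0 0 0.46;0 0 -17 0 0 0 0.4;0 0 -17 0 0 0 0.4"

```text
clock: 22.73
position: [0.544, 0.2607, 0.2093]
tool_rot: [0.804, 0.595, 0.003, 0.002]
ft_force: [-0.7, 0.6, -0.1]
finger_gap: 0.0512
finger_force: 0.0
```

```bash
python3 go.py .5395 -.33 .15 73
```

```text
t 22.73 shift [-56.64  16.81   5.9 ] turn [ 0.007 -0.003 -0.   ] rows> 14.2 gap 0.0512 pos [0.544  0.2607 0.2093]
```

apply_moves --series "-56.6 16.8 5.9 0 0 0 0.4;-56.6 16.8 5.9 0 0 0 0.4;-56.6 16.8 5.9 0 0 0 0.4;-56.6 16.8 5.9 0 0 0 0.4;-56.6 16.8 5.9 0 0 0 0.4;-56.6 16.8 5.9 0 0 0 0.4;-56.6 16.8 5.9 0 0 0 0.4;-56.6 16.8 5.9 0 0 0 0.4;-56.6 16.8 5.9 0 0 0 0.4;-56.6 16.8 5.9 0 0 0 0.4;-56.6 16.8 5.9 0 0 0 0.4;-56.6 16.8 5.9 0 0 0 0.4;-56.6 16.8 5.9 0 0 0 0.4;-56.6 16.8 5.9 0 0 0 0.4;-56.6 16.8 5.9 0 0 0 0.4;-56.6 16.8 5.9 0 0 0 0.4;-56.6 16.8 5.9 0 0 0 0.4;-56.6 16.8 5.9 0 0 0 0.4"

```text
clock: 24.23
position: [0.5366, -0.3285, 0.1456]
tool_rot: [0.804, 0.595, -0.001, -0.001]
ft_force: [0.6, 1.3, 0.7]
finger_gap: 0.0513
finger_force: 0.0
```

```bash
python3 go.py .5395 -.33 .019 73;  python3 - <<'E'
from plant import *;from h import *;np.set_printoptions(precision=4,suppress=True)
for n in("top","scene"):
    c=camera(n);P=cloud(c);f=c["frame"].astype(int)
    rr=np.hypot(P[...,0]-.555,P[...,1]-.3025)
    r,g,b=f[...,0],f[...,1],f[...,2]
    for nm,m,z in(("yel",(r>130)&(b<90)&(g>110),.056),("red",(r>130)&(b<90)&(g<90),.062),("blu",(b>130)&(r<110),.068)):
        k=m&(rr<.07)&(abs(P[...,2]-z)<.01);print(n,nm,k.sum(),P[k].mean(0) if k.any() else "")
    k=(rr<.1)&(P[...,2]>.08);print("above rim",k.sum())
    if n=="top": cv2.imwrite("pics/t5.png",cv2.resize(c["frame"][130:290,120:300,::-1],None,fx=3,fy=3,interpolation=cv2.INTER_CUBIC))
E
```

```text
t 24.23 shift [-0.06  0.34 12.66] turn [-0.002  0.     0.001] rows> 3.0 gap 0.0513 pos [ 0.5366 -0.3285  0.1456]
top yel 59 [0.5879 0.2764 0.0565]
top red 107 [0.5401 0.3453 0.0624]
top blu 196 [0.5398 0.2598 0.0691]
above rim 0
scene yel 25 [0.5934 0.2758 0.0542]
scene red 53 [0.543  0.3467 0.061 ]
scene blu 94 [0.5426 0.2593 0.0672]
above rim 0
```

View pics/t5.png

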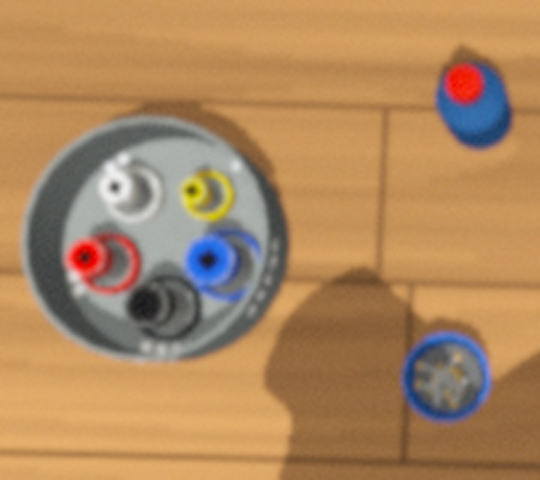

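The top view shows all five sockets in their own rings: yellow (195,190), red (87,257), blue (210,260), with white and black unmoved. Next is the knob.

apply_moves --series "0 0.2 2 0 0 0 0.4;0 0.2 5 0 0 0 0.4;0 0.2 8 0 0 0 0.4;0 0.2 10.5 0 0 0 0.4;0 0.2 12 0 0 0 0.4;0 0.2 12.3 0 0 0 0.4;0 0.2 12.3 0 0 0 0.4;0 0.2 12.3 0 0 0 0.4"

```text
clock: 25.0
position: [0.5399, -0.3316, 0.0254]
tool_rot: [0.804, 0.595, -0.0, 0.002]
ft_force: [0.6, -0.5, 0.3]
finger_gap: 0.0513
finger_force: 0.0
```

```bash
python3 go.py .5395 -.33 .021 73
```

```text
t 25.0 shift [ 0.14 -0.09  0.44] turn [0.003 0.003 0.   ] rows> 0.1 gap 0.0513 pos [ 0.5399 -0.3316  0.0254]
```

apply_moves --series "0 0 0.2 0 0 0 0.4;0 0 0.3 0 0 0 0.4;0 0 0.3 0 0 0 1;0 0 0.3 0 0 0 1;0 0 0.3 0 0 0 1;0 0 0.3 0 0 0 1;0 0 0.3 0 0 0 1;0 0 0.3 0 0 0 1;0 0 0.3 0 0 0 1"

```text
clock: 25.75
position: [0.5393, -0.3316, 0.0217]
tool_rot: [0.804, 0.595, -0.0, 0.001]
ft_force: [-0.3, 1.1, 5.7]
finger_gap: 0.0247
finger_force: 59.5
```

apply_moves --series "0 0 -0.2 0 0 0 1;0 0 -1 0 0 0 1;0 0 -2.5 0 0 0 1;0 0 -5 0 0 0 1;0 0 -8 0 0 0 1;0 0 -11 0 0 0 1;0 0 -14 0 0 0 1;0 0 -17 0 0 0 1;0 0 -19.5 0 0 0 1;0 0 -20.8 0 0 0 1;0 0 -21 0 0 0 1;0 0 -21 0 0 0 1;0 0 -21 0 0 0 1"

```text
clock: 26.83
position: [0.538, -0.3301, 0.2287]
tool_rot: [0.804, 0.595, -0.001, -0.001]
ft_force: [-0.7, 0.6, -2.8]
finger_gap: 0.0249
finger_force: 59.1
```

```bash
python3 go.py .555 .3025 .22 73;  python3 - <<'E'
from plant import *;from h import *;np.set_printoptions(precision=4,suppress=True)
s=read_state();p=s["position"]
for n in("top","scene"):
    c=camera(n);P=cloud(c);f=c["frame"].astype(int);r,g,b=f[...,0],f[...,1],f[...,2]
    k=(r>60)&(g<r*.55)&(b<r*.5)&(np.hypot(P[...,0]-p[0],P[...,1]-p[1])<.11)&(abs(P[...,2]-(p[2]-.009))<.025)&(r<160)
    Q=P[k];A=np.c_[Q[:,:2]-p[:2],np.ones(len(Q))];print(n,len(Q),"plane",np.linalg.lstsq(A,Q[:,2],rcond=None)[0],"p",p,"ext",Q.min(0),Q.max(0))
E
```

```text
t 26.83 shift [ 60.99 -16.89   0.9 ] turn [-0.003  0.    -0.   ] rows> 15.2 gap 0.0249 pos [ 0.538  -0.3301  0.2287]
top 4039 plane [-0.0074 -0.0023  0.2207] p [ 0.538  -0.3301  0.2287] ext [ 0.4555 -0.3728  0.215 ] [ 0.6247 -0.239   0.2446]
scene 1870 plane [0.0033 0.0076 0.2195] p [ 0.538  -0.3301  0.2287] ext [ 0.4495 -0.4183  0.2147] [ 0.6282 -0.2415  0.2443]
```

The cover hangs level and centred in the grip, so I'll carry it over.

apply_moves --series "0.8 -0.2 0 0 0 0 1;2.5 -0.7 0 0 0 0 1;5 -1.4 0 0 0 0 1;8 -2.2 0 0 0 0 1;11.5 -3.2 0 0 0 0 1;15 -4.2 0 0 0 0 1;18.5 -5.1 0 0 0 0 1;22 -6.1 0 0 0 0 1;25.5 -7.1 0 0 0 0 1;29 -8 0 0 0 0 1;32.5 -9 0 0 0 0 1;36 -10 0 0 0 0 1;39.5 -10.9 0 0 0 0 1;43 -11.9 0 0 0 0 1;46.5 -12.9 0 0 0 0 1;50 -13.8 0 0 0 0 1;53.5 -14.8 0 0 0 0 1;56.5 -15.6 0 0 0 0 1;59 -16.3 0 0 0 0 1;60.3 -16.7 0 0 0 0 1"

```text
clock: 28.6
position: [0.5537, 0.2984, 0.2291]
tool_rot: [0.803, 0.596, -0.001, -0.0]
ft_force: [-0.2, -0.3, -2.1]
finger_gap: 0.0245
finger_force: 59.1
```

```bash
python3 go.py .555 .3025 .13 73
```

```text
t 28.6 shift [0.44 0.02 9.9 ] turn [-0.001  0.001  0.003] rows> 2.4 gap 0.0245 pos [0.5537 0.2984 0.2291]
```

apply_moves --series "0.3 0 0.5 0 0 0 1;0.4 0 2 0 0 0 1;0.4 0 4 0 0 0 1;0.4 0 6.5 0 0 0 1;0.4 0 8.5 0 0 0 1;0.4 0 9.6 0 0 0 1;0.4 0 9.9 0 0 0 1;0.4 0 9.9 0 0 0 1;0.4 0 9.9 0 0 0 1;0.4 0 9.9 0 0 0 1"

```text
clock: 29.43
position: [0.5579, 0.2985, 0.1326]
tool_rot: [0.804, 0.595, 0.001, 0.001]
ft_force: [-0.4, -0.2, -2.7]
finger_gap: 0.0246
finger_force: 59.1
```

```bash
python3 go.py .555 .3025 .0877 73;python3 - <<'E'
from plant import *;from h import *;np.set_printoptions(precision=4,suppress=True)
s=read_state();p=s["position"]
for n in("top","scene"):
    c=camera(n);P=cloud(c);f=c["frame"].astype(int);r,g,b=f[...,0],f[...,1],f[...,2]
    k=(r>60)&(g<r*.55)&(b<r*.5)&(np.hypot(P[...,0]-p[0],P[...,1]-p[1])<.11)&(abs(P[...,2]-(p[2]-.009))<.006)&(r<160)
    Q=P[k];print(n,len(Q),"z",np.median(Q[:,2]),"ext",np.percentile(Q,.3,0),np.percentile(Q,99.7,0))
E
```

```text
t 29.43 shift [ 0.29 -0.41  4.49] turn [ 0.003 -0.    -0.001] rows> 1.1 gap 0.0246 pos [0.5579 0.2985 0.1326]
top 3180 z 0.12470724953237677 ext [0.4744 0.2128 0.1203] [0.6445 0.3116 0.1291]
scene 837 z 0.12251304986785183 ext [0.4714 0.2097 0.118 ] [0.6354 0.3873 0.1284]
```

apply_moves --series "0.2 -0.2 0.5 0 0 0 1;0.2 -0.2 1 0 0 0 1;0.2 -0.2 1 0 0 0 1;0.2 -0.2 1 0 0 0 1;0.2 -0.2 1 0 0 0 1;0.2 -0.2 1 0 0 0 1"

```text
clock: 30.03
position: [0.5556, 0.3009, 0.1208]
tool_rot: [0.804, 0.595, -0.0, 0.001]
ft_force: [0.4, 0.6, -1.7]
finger_gap: 0.0246
finger_force: 59.1
```

```bash
python3 go.py .555 .3025 .0877 73
```

```text
t 30.03 shift [ 0.14 -0.11  3.31] turn [ 0.     0.002 -0.   ] rows> 0.8 gap 0.0246 pos [0.5556 0.3009 0.1208]
```

apply_moves --series "0.1 -0.1 0.5 0 0 0 1;0.1 -0.1 1.2 0 0 0 1;0.1 -0.1 1.8 0 0 0 1;0.1 -0.1 2.3 0 0 0 1;0.1 -0.1 2.6 0 0 0 1;0.1 -0.1 2.8 0 0 0 1;0.1 -0.1 3 0 0 0 1;0.1 -0.1 3.1 0 0 0 1;0.1 -0.1 3.1 0 0 0 1;0.1 -0.1 3.1 0 0 0 1"

```text
clock: 30.87
position: [0.555, 0.3021, 0.0899]
tool_rot: [0.804, 0.595, -0.0, 0.001]
ft_force: [0.5, 0.0, -2.2]
finger_gap: 0.0246
finger_force: 59.1
```

```bash
python3 go.py .555 .3025 .0877 73
```

```text
t 30.87 shift [ 0.04 -0.01  0.22] turn [ 0.001  0.001 -0.   ] rows> 0.1 gap 0.0246 pos [0.555  0.3021 0.0899]
```

The lip is inside with no contact forces, so I'll lower it onto the rim.

apply_moves --series "0 0 0.1 0 0 0 1;0 0 0.2 0 0 0 1;0 0 0.3 0 0 0 1;0 0 0.3 0 0 0 1;0 0 0.3 0 0 0 1"

```text
clock: 31.28
position: [0.5551, 0.3021, 0.0877]
tool_rot: [0.804, 0.595, -0.0, 0.001]
ft_force: [-3.3, -1.4, 5.4]
finger_gap: 0.0245
finger_force: 59.9
```

Contact came at exactly the seat height (0.0877). I'll release and back off.

apply_moves --series "0 0 0 0 0 0 0.4;0 0 0 0 0 0 0.4;0 0 0 0 0 0 0.4;0 0 0 0 0 0 0.4;0 0 0 0 0 0 0.4;0 0 -1 0 0 0 0.4;0 0 -3 0 0 0 0.4;0 0 -6 0 0 0 0.4;0 0 -10 0 0 0 0.4;0 0 -14 0 0 0 0.4;-8 0 -15 0 0 0 0.4;-16 0 -15 0 0 0 0.4;-24 0 -15 0 0 0 0.4;-30 0 -15 0 0 0 0.4;-30 0 -15 0 0 0 0.4;-30 0 -15 0 0 0 0.4;-30 0 -15 0 0 0 0.4;-30 0 -15 0 0 0 0.4;-30 0 -15 0 0 0 0.4;-30 0 -15 0 0 0 0.4"

```text
clock: 32.95
position: [0.4673, 0.0154, 0.2379]
tool_rot: [0.804, 0.594, 0.0, 0.001]
ft_force: [0.1, -0.5, 0.3]
finger_gap: 0.0513
finger_force: 0.0
```

Run:
```python
from plant import *;from h import *;np.set_printoptions(precision=4,suppress=True)
p=np.array([.555,.3025])
for n in("top","scene"):
    c=camera(n);P=cloud(c);f=c["frame"].astype(int);r,g,b=f[...,0],f[...,1],f[...,2]
    k=(r>60)&(g<r*.55)&(b<r*.5)&(np.hypot(P[...,0]-p[0],P[...,1]-p[1])<.11)&(abs(P[...,2]-.079)<.008)
    Q=P[k];A=np.c_[Q[:,:2]-p,np.ones(len(Q))];print(n,len(Q),"plane",np.linalg.lstsq(A,Q[:,2],rcond=None)[0],"ext",np.percentile(Q,.3,0),np.percentile(Q,99.7,0))
    if n=="scene":cv2.imwrite("pics/s6.png",cv2.resize(c["frame"][100:300,150:500,::-1],None,fx=2,fy=2))
print(read_state()["position"])
```

```text
top 5696 plane [-0.0002  0.0001  0.08  ] ext [0.4706 0.2177 0.0752] [0.6411 0.389  0.0848]
scene 3045 plane [0.0005 0.0009 0.0777] ext [0.4679 0.2145 0.0729] [0.6431 0.3882 0.0848]
[0.4674 0.0164 0.2375]
```

View pics/s6.png

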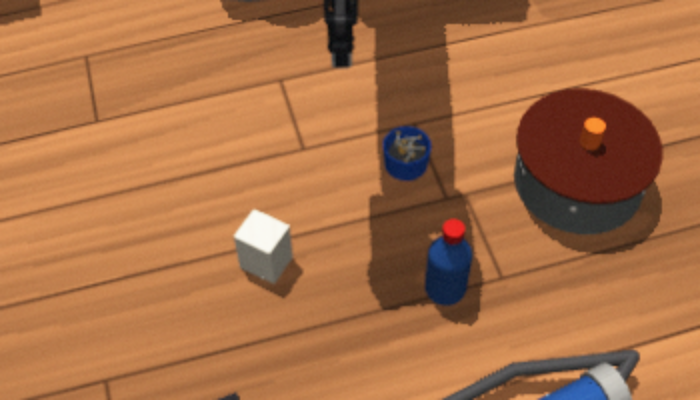

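The cover sits level on the caddy at (590,145), with its disc top at z≈0.079 (74+5 mm). The bottle, carton and tub are undisturbed.

```bash
python3 -c "from plant import *;print(job_done())"
```

```text
the job is handed in; nothing more can be done
None
```

The job is done and handed in at about 33 s: yellow, red and blue are standing in pockets one, three and five, placed in that order, and the cover is seated and level, with the other sockets still in their pockets and the bystanders undisturbed.

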